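# Two-hand interlock reset of the tile press

### The arm

A 6-joint arm with a two-finger parallel gripper is mounted at the origin on the work surface. World frame = base frame: x ahead of the robot, y to its left, z up, the work surface at z = 0. Lengths are in m, angles in rad, forces in N, time in s.
With the tool pointing down it reaches from about 0.35 to 0.725 m from the base axis. Payload 6 kg.
Tool frame: the origin (TCP) lies at the centre of the arm's flange, where the gripper is bolted on; the fingertips stand 173 mm ahead of it and the grasp point (between the pads) lies 155 mm ahead of it; z points along the fingers, y is the line along which they close (so a half turn about z gives the same grasp; the last joint's range is limited). The gripper opens to 85 mm and grips with 20 to 120 N. Pads are 22 mm wide; open, the fingers measure 114 mm over their backs; the gripper's body (76 mm by 85 mm) begins 54 mm behind the grasp point. The pads swing forward as they close: fully open they stand 13 mm farther back than shut.
Start: joints at [-0.906, 0.04, 0.085, 0, -1.615, -0.334], TCP at [0.195, -0.567, 0.405] pointing down, gripper open.
Joint ranges: [-2.56, 2.56], [-1.29, 2.01], [-1.08, 1.49], [-3.29, 1.98], [-2.81, -0.18], [-2.99, 2.99]. Speed limits (rad/s): [2.57, 2.57, 3.01, 3.14, 3.14, 3.14].

### API

Orientations are given as a unit quaternion [x, y, z, w].
In Python, from rig import status, imaging, workorder gives the robot as it stands.
- The arm moves only by the tool carry_out, never from a script. Its argument "steps" is a list of rows, each a list of 2 entries, a list of its own where there are three numbers: the shift along the world's x, y, z in mm, then the turn, a rotation vector about the world's x, y, z in degrees. A call has 1 to 12 rows; each row shifts and turns the commanded pose from where the row before left it; what a row does not reach is not made up. A row lasts 1/12 s, in which the tool goes at most 41.7 mm and 7.16 degrees, less where a joint would pass 70% of its speed; a pose out of reach is approached as far as the arm can. A call with a gripper value outside its range is refused whole. "hand" is the opening, from 0 (shut) to 1 (fully open), set as the call begins (left out, the last holds). The fingers move at their own pace and stop on an object; "force" is the grip in N (left out, the last holds). Time passes only in rows, so rows that do not move let the fingers close. It gives the time, the measured TCP pose, the force, the opening and the grip force at its end, in the units of the state.
- status.state(): the state, without advancing time (a new reading comes with each control period).
- imaging.snapshot(name): name is "side" or "top"; returns a dict with "image" (480x640x3 uint8, red, green, blue), "K" (3x3 intrinsics, pixels), "dist_coeffs" ([k1, k2, p1, p2, k3] as OpenCV has them; the pictures are not rectified), "R" (3x3) and "t" (3): a world point X has camera coordinates R X + t. Camera axes: x right, y down, z forward; pixel columns grow to the right and rows downward; lengths in m; the calibration is good to about 2 mm. A picture is of the moment at which its call begins. There is no depth.
- workorder.close_job(): hands the job in; it is judged then, once.
The state is a dict: "clock": time; "joint_positions": joint angles; "joint_vel": joint speeds; "effort": joint torques, N m; "eef_pos": TCP position; "orientation": TCP orientation; "ft_force": force on the tool from outside, world axes, zero at the start; "wrist_torque": the same for the moment, N m; "grip_width": finger opening in m; "grasp_force": force on a finger pad.
Only numpy, scipy, OpenCV 4.12 (cv2) and the standard library are available. Lean on these libraries where they do the work, as an engineer would, in place of code of your own. Each camera call takes 0.05 s, during which the arm holds its last target. There are 200 camera calls.

### The job

On the press's control console, push the sliding cover's upright tab away from the front with your fingertips until the cover is fully open, without gripping the tab or touching its rear face. Then press the two round buttons together, one fingertip on each, hold both fully down for three seconds so that the interlock resets, and let both up again, leaving the cover open. Grip and lift nothing, and leave the bowl, the jar and the wooden weight where they stand.

Things in the scene. Friction and masses are not known exactly. Their poses are not given: they have to be found in the camera images.
- console: Grey metal console fixed to the table, 225 (x) x 190 (y) x 50 mm high. Origin: on the table under the midpoint between the buttons; front edge at x = -60 mm, rear edge at x = +165 mm. x points from its front (the robot's side) to its rear, y to its left, z up. Two dark rails, 10 mm thick, rise to 86 mm above the table at y = +-88 mm, x = -40 to +110 mm. A round gauge lies at its rear.
- cover (a joint): Travel of the aluminium cover, 52 (x) x 166 (y) x 4 mm, that slides along the console's +x between the rails: 0 m = shut over the buttons, 0.075 m = fully open at its stop; starts at 0 to 0.025. At 0 it spans x = -26 to +26 mm of the console, fully open +49 to +101. Its top face is 85 mm above the table, 11 mm above the buttons. 2 N moves it; it stays where left.
- cover_tab (a point): Middle of the front face of the tab on the cover's near edge: an upright lip 120 mm wide (y), 10 mm thick, from 85 to 115 mm above the table. This point is 100 mm above the table, at x = -26 mm plus the cover's travel, y = 0 in the console frame. Push this face towards the console's +x; the tab's rear face is not to be touched.
- button_left (a joint): How far the left button is pressed: 0 = up, 0.008 m = fully down. Round, black, flat-topped spring button, 32 mm across, in a steel collar 48 mm across and 12 mm high; 1.5 N starts it, 5 N holds it fully down.
- button_right (a joint): The same for the right button, an equal one.
- button_left_top (a point): Centre of the top of the left button, at x = 0, y = +30 mm in the console frame, 74 mm above the table when up (12 mm above its collar), 66 mm when fully down. Under the cover until that is pushed open.
- button_right_top (a point): Centre of the top of the right button, at x = 0, y = -30 mm in the console frame, 60 mm from the left one; same heights.
- bowl: Small terracotta bowl, 84 mm across, 50 mm high, loose, standing beside the console; origin at the centre of its underside. Not to be moved.
- glaze_jar: Closed white jar, 60 mm across, 85 mm high, loose, beside the console; origin at the centre of its underside. Not to be moved.
- clay_weight: Wooden cylinder, 52 mm across, 50 mm high, loose, beside the console; origin at the centre of its underside. Not to be moved.

How it is judged:
By the outcome, as a careful person would: the job done as asked, in the order asked, and still so for the second after the job is handed in, with the robot touching nothing.
It also fails if it takes over 53 s, if anything falls off the work surface, if the arm or the gripper's body presses on something with over 40 N, if the wrist force passes 120 N, or if a joint passes its speed limit or range.

## Working session

There is one attempt and no reset: what is moved stays moved. The work goes in short steps, Python scripts to look and compute and a tool call to move; the robot and the scene stay as the last step left them, time stands still between calls to the robot, and variables do not carry over. Pictures are saved under pics/ and viewed, at most 10 in all, crops included, and the job is handed in when it is done.

Besides the shell and the picture viewer there is one more tool, called after "Emit:" as name(argument=value, ...), one argument or row to a line, values as JSON. carry_out: Moves the arm, as the interface text tells. Its arguments: {"type":"object","properties":{"steps":{"type":"array","items":{"type":"array"}},"hand":{"type":"number"},"force":{"type":"number"}},"required":["steps"]}

```bash
mkdir -p pics
python3 - <<'E'
from rig import status, imaging
import cv2, pickle
s=status.state(); print(s)
for n in("top","side"):
    d=imaging.snapshot(n); pickle.dump(d,open(f"{n}0.pkl","wb")); cv2.imwrite(f"pics/{n}0.png",d["image"][:,:,::-1]); print(n,d["K"],d["R"],d["t"],d["dist_coeffs"])
E
```

```text
{'clock': 0.0, 'joint_positions': array([-9.06267727e-01,  4.08122286e-02,  8.37841811e-02, -4.47364514e-04,
       -1.61551650e+00, -3.33709352e-01]), 'joint_vel': array([-0.00225169,  0.00085207,  0.0002734 ,  0.00118728,  0.00198446,
        0.00033441]), 'effort': array([ 2.36054748e-04, -3.68210578e+01,  3.47417307e+01,  6.93270430e+00,
       -5.41271700e-03, -2.10292626e-05]), 'eef_pos': array([ 0.19498009, -0.5674056 ,  0.4036669 ]), 'orientation': array([-1.64665982e-01,  9.86348975e-01,  8.74435447e-04, -2.22189218e-04]), 'ft_force': array([ 1.12372859, -0.52354942,  0.40481278]), 'wrist_torque': array([ 0.00855681, -0.05815182, -0.01853133]), 'grasp_force': 0.0, 'grip_width': 0.08567861255808985}
top [[577.19692862   0.         316.5854208 ]
 [  0.         577.19692862 243.40632313]
 [  0.           0.           1.        ]] [[ 0.01656962 -0.9997662  -0.01389239]
 [-0.99817887 -0.01573409 -0.05823551]
 [ 0.05800331  0.01483203 -0.9982062 ]] [0.0709073  0.58171559 1.30270213] [-0.13422242  0.          0.          0.          0.        ]
side [[455.12460821   0.         320.51874238]
 [  0.         455.12460821 240.09486019]
 [  0.           0.           1.        ]] [[ 0.99989409 -0.0119642  -0.00828619]
 [-0.01449904 -0.76973291 -0.63820139]
 [ 0.00125742  0.63825395 -0.76982486]] [-0.59138501  0.1323893   0.83850916] [-0.09846415  0.          0.          0.          0.        ]
```

View pics/top0.png

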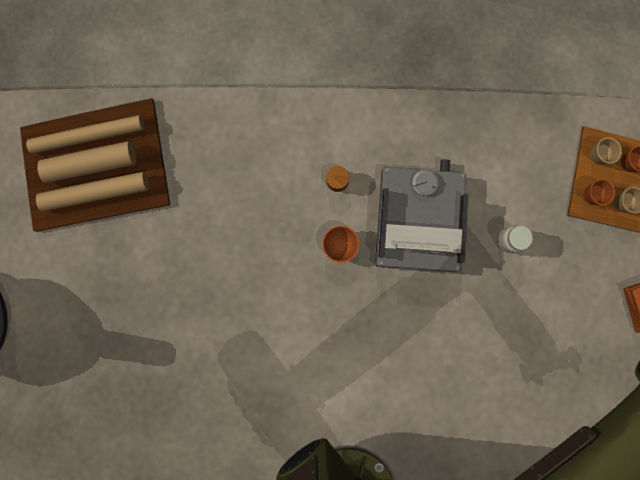

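View pics/side0.png

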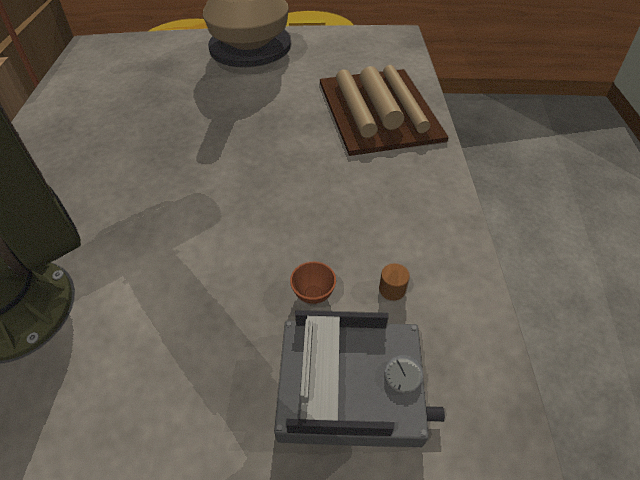

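The top view shows the console at about (377–466, 166–270), front edge at row 270, with the bowl at (341,243), the weight at (337,178) and the jar at (517,238). The side view shows the console at (278–428, 312–443), with the cover's tab near x≈307. I'll enlarge both to get corner positions.

Run:
```python
import cv2
t=cv2.imread("pics/top0.png")[155:280,365:480]; s=cv2.imread("pics/side0.png")[300:455,265:455]
cv2.imwrite("pics/topc.png",cv2.resize(t,None,fx=4.5,fy=4.5,interpolation=cv2.INTER_CUBIC))
cv2.imwrite("pics/sidec.png",cv2.resize(s,None,fx=3.8,fy=3.8,interpolation=cv2.INTER_CUBIC))
```

```text
(no output)
```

View pics/topc.png

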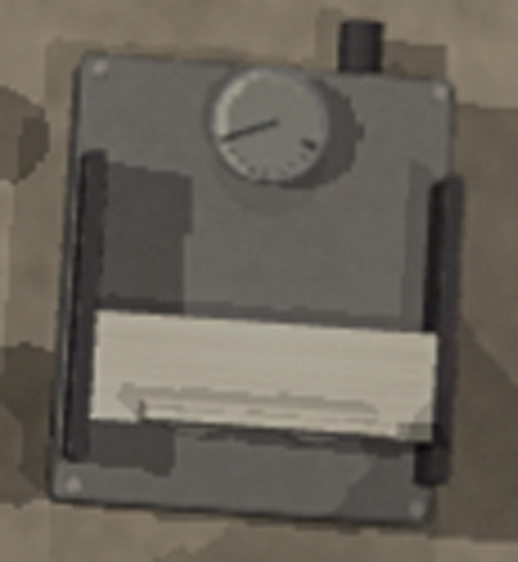

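View pics/sidec.png

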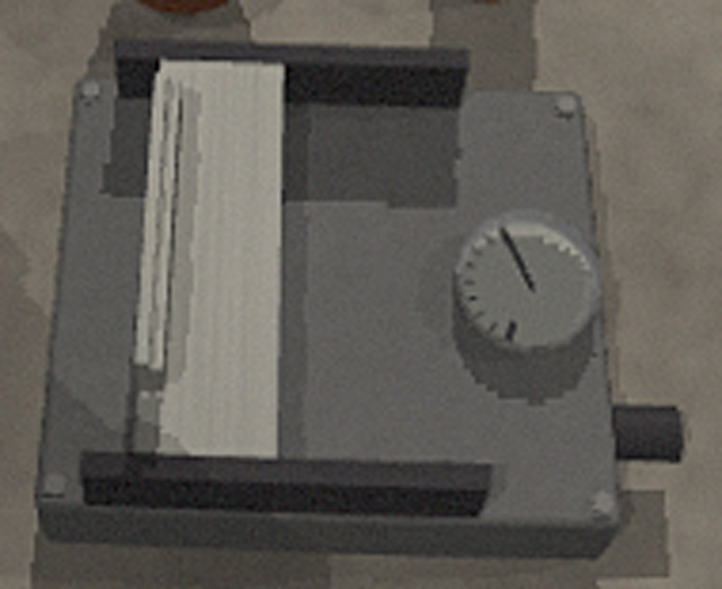

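```bash
cat > h.py <<'E'
import numpy as np, cv2, pickle
from scipy.optimize import least_squares
def proj(d,X): return cv2.projectPoints(np.asarray(X,float),cv2.Rodrigues(d["R"])[0],d["t"],d["K"],d["dist_coeffs"])[0][:,0]
def ray(d,u,z):
    p=cv2.undistortPoints(np.array([[u]],float),d["K"],d["dist_coeffs"])[0,0]
    r=d["R"].T@np.array([*p,1]); c=-d["R"].T@d["t"]; return (c+r*(z-c[2])/r[2])[:2]
def W(p,X): c,s=np.cos(p[2]),np.sin(p[2]); X=np.asarray(X); return np.c_[p[0]+c*X[:,0]-s*X[:,1],p[1]+s*X[:,0]+c*X[:,1],X[:,2]]
E
python3 - <<'E'
from h import *
T=pickle.load(open("top0.pkl","rb"));S=pickle.load(open("side0.pkl","rb"))
t=lambda l:(np.array(l)+.5)/4.5-.5+[365,155]
s=lambda l:(np.array(l)+.5)/3.8-.5+[265,300]
def body(q): 
    a=[[.165,.095,.05],[.165,-.095,.05],[-.06,.095,.05],[-.06,-.095,.05],[.026+q,.083,.085]]
    return a+[[.026+q,-.083,.085]], a+[[-.04,.093,.086],[.11,.093,.086],[.11,-.083,.086],[-.04,-.083,.086]]
mt=t([[80,57],[453,82],[52,495],[430,520],[97,310],[437,333]])
ms=s([[580,95],[615,523],[78,82],[40,505],[285,65],[117,43],[468,51],[493,464],[85,453]])
def f(p):
    a,b=body(p[3]); return np.r_[(proj(T,W(p,a))-mt),(proj(S,W(p,b))-ms)].ravel()
r=least_squares(f,[.6,-.2,0,.01],loss="soft_l1"); print(r.x, np.degrees(r.x[2])); print(f(r.x).reshape(-1,2).round(1))
p=r.x
print(W(p,[[0,.03,.074],[0,-.03,.074],[-.026+p[3],0,.1],[.049,0,.1]]).round(4))
print("bowl",ray(T,(341,243),.05),"weight",ray(T,(337,177),.05),"jar",ray(T,(517,238),.085))
E
```

```text
[ 0.58600444 -0.15196172 -0.04836201  0.00610677] -2.770938920174965
[[-0.3 -1.2]
 [ 0.3 -1. ]
 [ 0.2  1.2]
 [ 0.7  1. ]
 [-0.3  0.1]
 [-0.4 -0.1]
 [ 0.9 -1.5]
 [ 3.4  1.4]
 [-0.5 -1.5]
 [-1.3  1.7]
 [ 0.   0.2]
 [-0.1 -0.9]
 [ 0.2 -0.6]
 [ 0.   0.1]
 [-0.4 -0.2]]
[[ 0.5875 -0.122   0.074 ]
 [ 0.5846 -0.1819  0.074 ]
 [ 0.5661 -0.151   0.1   ]
 [ 0.6349 -0.1543  0.1   ]]
bowl [0.58036733 0.02539092] weight [0.72890991 0.03638553] jar [ 0.59540716 -0.3608657 ]
```

Emit:
carry_out(
  steps=[
    [[17,21,0],[0,0,-1.8]],
    [[17,21,0],[0,0,-1.8]],
    [[17,21,0],[0,0,-1.8]],
    [[17,21,0],[0,0,-1.8]],
    [[17,21,0],[0,0,-1.8]],
    [[17,21,0],[0,0,-1.8]],
    [[17,21,0],[0,0,-1.8]],
    [[17,21,0],[0,0,-1.8]],
    [[17,21,0],[0,0,-1.8]],
    [[17,21,0],[0,0,-1.8]],
    [[17,21,0],[0,0,-1.8]],
    [[17,21,0],[0,0,-1.8]],
  ],
  hand=0.55,
)

```text
clock: 1.1
eef_pos: [0.3995, -0.3142, 0.4044]
orientation: [0.024, 1.0, 0.0, -0.0]
ft_force: [0.3, -0.2, -0.1]
grip_width: 0.0469
grasp_force: 0.0
```

Emit:
carry_out(
  steps=[
    [[17,21,-10],[0,0,0]],
    [[17,21,-10],[0,0,0]],
    [[17,21,-10],[0,0,0]],
    [[17,21,-10],[0,0,0]],
    [[17,21,-10],[0,0,0]],
    [[14,21,-10],[0,0,0]],
    [[14,21,-10],[0,0,0]],
    [[10,17,-10],[0,0,0]],
    [[0,0,0],[0,0,0]],
    [[0,0,0],[0,0,0]],
    [[0,0,0],[0,0,0]],
  ],
)

```text
clock: 2.02
eef_pos: [0.5218, -0.1517, 0.3249]
orientation: [0.023, 1.0, -0.0, -0.0]
ft_force: [0.3, -0.6, 0.7]
grip_width: 0.0469
grasp_force: 0.0
```

Emit:
carry_out(
  steps=[
    [[0,1,-13],[0,0,0]],
    [[0,1,-13],[0,0,0]],
    [[0,1,-13],[0,0,0]],
    [[0,0,-12],[0,0,0]],
    [[0,0,-12],[0,0,0]],
    [[0,0,0],[0,0,0]],
    [[0,0,0],[0,0,0]],
  ],
)

```text
clock: 2.6
eef_pos: [0.5216, -0.1486, 0.2606]
orientation: [0.023, 1.0, -0.0, -0.001]
ft_force: [-0.2, 0.0, 0.6]
grip_width: 0.0465
grasp_force: 0.0
```

Run:
```python
from rig import imaging,status
import cv2
d=imaging.snapshot("side")["image"][:,:,::-1][240:455,225:455]
cv2.imwrite("pics/s1.png",cv2.resize(d,None,fx=2.7,fy=2.7,interpolation=cv2.INTER_CUBIC)); print(status.state()["eef_pos"])
```

```text
[ 0.52197326 -0.1485951   0.2617592 ]
```

View pics/s1.png

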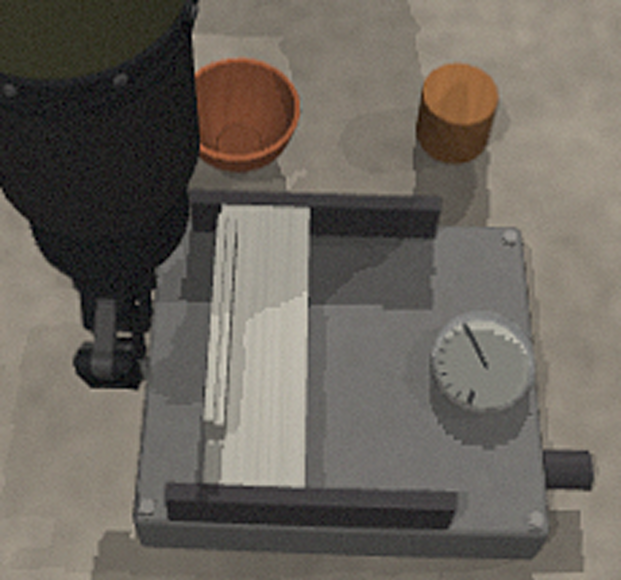

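The crop shows the shut cover with its tab at about (215–235, 210–420). The near finger ends at about (75–148, 388), still clear in front of the tab.

Run:
```python
from h import *
S=pickle.load(open("side0.pkl","rb"))
for z in(.08,.09,.1,.11,.12):
    P=[[.522+a,-.1486-b,z] for a in(-.011,.011) for b in(.024,.038)]
    print(z,((proj(S,P)-[225,240])*2.7).round().tolist())
```

```text
0.08 [[114.0, 377.0], [113.0, 401.0], [154.0, 377.0], [153.0, 401.0]]
0.09 [[112.0, 370.0], [111.0, 394.0], [153.0, 369.0], [152.0, 394.0]]
0.1 [[110.0, 362.0], [109.0, 387.0], [151.0, 362.0], [150.0, 387.0]]
0.11 [[108.0, 355.0], [107.0, 380.0], [150.0, 354.0], [149.0, 379.0]]
0.12 [[106.0, 347.0], [105.0, 372.0], [148.0, 346.0], [147.0, 372.0]]
```

Emit:
carry_out(
  steps=[
    [[8,-0.4,0],[0,0,0]],
    [[8,-0.4,0],[0,0,0]],
    [[6,-0.3,0],[0,0,0]],
    [[4,-0.2,0],[0,0,0]],
    [[4,-0.2,0],[0,0,0]],
    [[4,-0.2,0],[0,0,0]],
    [[4,-0.2,0],[0,0,0]],
    [[4,-0.2,0],[0,0,0]],
    [[4,-0.2,0],[0,0,0]],
    [[4,-0.2,0],[0,0,0]],
  ],
)

```text
clock: 3.48
eef_pos: [0.5721, -0.151, 0.2616]
orientation: [0.023, 1.0, 0.0, -0.0]
ft_force: [-3.2, 0.7, 1.0]
grip_width: 0.0471
grasp_force: 1.2
```

Emit:
carry_out(
  steps=[
    [[4,-0.2,0],[0,0,0]],
    [[4,-0.2,0],[0,0,0]],
    [[4,-0.2,0],[0,0,0]],
    [[4,-0.2,0],[0,0,0]],
    [[4,-0.2,0],[0,0,0]],
    [[4,-0.2,0],[0,0,0]],
    [[4,-0.2,0],[0,0,0]],
    [[4,-0.2,0],[0,0,0]],
    [[4,-0.2,0],[0,0,0]],
    [[3,-0.1,0],[0,0,0]],
    [[0,0,0],[0,0,0]],
    [[0,0,0],[0,0,0]],
  ],
)

```text
clock: 4.48
eef_pos: [0.6113, -0.1526, 0.2617]
orientation: [0.023, 1.0, 0.0, 0.001]
ft_force: [0.6, -0.6, -0.3]
grip_width: 0.047
grasp_force: 0.0
```

Emit:
carry_out(
  steps=[
    [[3,-0.1,0],[0,0,0]],
    [[3,-0.2,0],[0,0,0]],
    [[3,-0.1,0],[0,0,0]],
    [[2,-0.1,0],[0,0,0]],
    [[2,-0.1,0],[0,0,0]],
  ],
)

```text
clock: 4.9
eef_pos: [0.6239, -0.1533, 0.2617]
orientation: [0.023, 1.0, 0.0, -0.001]
ft_force: [-11.9, 4.7, 7.1]
grip_width: 0.0466
grasp_force: 6.1
```

Emit:
carry_out(
  steps=[
    [[1,0,0],[0,0,0]],
    [[1,-0.1,0],[0,0,0]],
    [[0,0,0],[0,0,0]],
  ],
)

```text
clock: 5.15
eef_pos: [0.6246, -0.1534, 0.2617]
orientation: [0.023, 1.0, 0.0, -0.003]
ft_force: [-13.2, 4.2, 5.7]
grip_width: 0.047
grasp_force: 6.9
```

Emit:
carry_out(
  steps=[
    [[-3,0.1,0],[0,0,0]],
    [[-6,0.3,0],[0,0,0]],
    [[-8,0.3,0],[0,0,0]],
    [[-8,0.3,0],[0,0,0]],
    [[-8,0.3,0],[0,0,0]],
    [[-6,0.2,0],[0,0,0]],
    [[0,0,0],[0,0,0]],
    [[0,0,0],[0,0,0]],
  ],
)

```text
clock: 5.82
eef_pos: [0.5866, -0.1521, 0.2621]
orientation: [0.023, 1.0, 0.0, 0.0]
ft_force: [-0.6, -0.2, -0.4]
grip_width: 0.0469
grasp_force: 0.0
```

Run:
```python
from rig import imaging,status
import cv2
d=imaging.snapshot("side")["image"][:,:,::-1][300:455,265:455]
cv2.imwrite("pics/s2.png",cv2.resize(d,None,fx=3.8,fy=3.8,interpolation=cv2.INTER_CUBIC)); s=status.state();print(s["eef_pos"],s["ft_force"])
```

```text
[ 0.58686632 -0.15206148  0.26199388] [-0.01476321  0.29482038 -0.72249518]
```

View pics/s2.png

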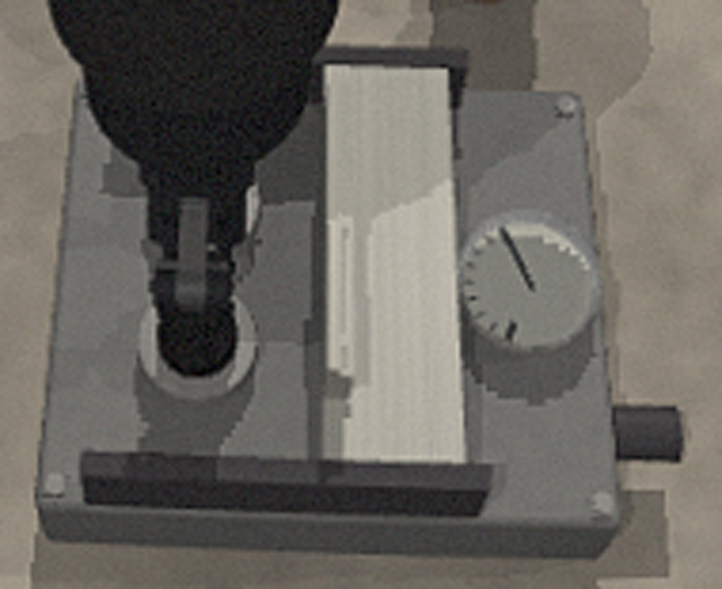

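The cover is open with its rear edge at about x=455, near the rail end. The right collar is centred near (198,345), with the finger over it at x≈193. Descending now, watching the force.

Emit:
carry_out(
  steps=[
    [[0,0,-4],[0,0,0]],
    [[0,0,-4],[0,0,0]],
    [[0,0,-3],[0,0,0]],
    [[0,0,-2],[0,0,0]],
    [[0,0,0],[0,0,0]],
  ],
)

```text
clock: 6.28
eef_pos: [0.5868, -0.152, 0.2475]
orientation: [0.023, 1.0, 0.0, -0.001]
ft_force: [-0.8, 0.6, -0.3]
grip_width: 0.0473
grasp_force: 0.0
```

Run:
```python
from h import *
S=pickle.load(open("side0.pkl","rb"));p=[.58600444,-.15196172,-.04836]
a=np.linspace(0,6.28,40)
for r,z in((.024,.062),(.016,.074)):
    q=(proj(S,W(p,np.c_[r*np.cos(a),-.03+r*np.sin(a),0*a+z]))-[265,300])*3.8
    print(q.min(0).round(),q.max(0).round())
```

```text
[137. 283.] [259. 400.]
[156. 290.] [238. 369.]
```

Emit:
carry_out(
  steps=[
    [[0,0,-2],[0,0,0]],
    [[0,0,-2],[0,0,0]],
    [[0,0,-2],[0,0,0]],
    [[0,0,0],[0,0,0]],
  ],
)

```text
clock: 6.62
eef_pos: [0.587, -0.1521, 0.2431]
orientation: [0.023, 1.0, -0.0, 0.0]
ft_force: [-1.8, 1.2, 3.7]
grip_width: 0.0471
grasp_force: 2.1
```

Emit:
carry_out(
  steps=[
    [[0,0,-2],[0,0,0]],
    [[0,0,-2],[0,0,0]],
    [[0,0,0],[0,0,0]],
  ],
)

```text
clock: 6.87
eef_pos: [0.587, -0.1521, 0.2397]
orientation: [0.023, 1.0, -0.0, 0.0]
ft_force: [-3.0, 1.3, 6.8]
grip_width: 0.0471
grasp_force: 3.6
```

Emit:
carry_out(
  steps=[
    [[0,0,-2],[0,0,0]],
    [[0,0,0],[0,0,0]],
  ],
)

```text
clock: 7.03
eef_pos: [0.587, -0.1521, 0.2381]
orientation: [0.023, 1.0, -0.0, 0.001]
ft_force: [-3.5, 1.7, 8.2]
grip_width: 0.0469
grasp_force: 4.3
```

Emit:
carry_out(
  steps=[
    [[0,0,-2],[0,0,0]],
    [[0,0,-1],[0,0,0]],
    [[0,0,0],[0,0,0]],
  ],
)

```text
clock: 7.28
eef_pos: [0.587, -0.152, 0.237]
orientation: [0.023, 1.0, -0.0, 0.001]
ft_force: [-7.2, 3.8, 14.6]
grip_width: 0.0469
grasp_force: 7.5
```

Emit:
carry_out(
  steps=[
    [[0,0,-1],[0,0,0]],
    [[0,0,-1],[0,0,0]],
    [[0,0,0],[0,0,0]],
  ],
)

```text
clock: 7.53
eef_pos: [0.5869, -0.152, 0.2368]
orientation: [0.023, 1.0, -0.001, 0.001]
ft_force: [-11.1, 6.7, 22.7]
grip_width: 0.0471
grasp_force: 11.6
```

Emit:
carry_out(
  steps=[
    [[0,0,-1],[0,0,0]],
    [[0,0,-1],[0,0,0]],
    [[0,0,0],[0,0,0]],
    [[0,0,0],[0,0,0]],
    [[0,0,0],[0,0,0]],
    [[0,0,0],[0,0,0]],
    [[0,0,0],[0,0,0]],
    [[0,0,0],[0,0,0]],
    [[0,0,0],[0,0,0]],
    [[0,0,0],[0,0,0]],
    [[0,0,0],[0,0,0]],
    [[0,0,0],[0,0,0]],
  ],
)

```text
clock: 8.53
eef_pos: [0.5868, -0.152, 0.2367]
orientation: [0.022, 1.0, -0.001, 0.002]
ft_force: [-17.7, 7.8, 32.0]
grip_width: 0.0469
grasp_force: 15.6
```

Run:
```python
from rig import imaging,status
import cv2
d=imaging.snapshot("side")["image"][:,:,::-1][300:455,265:455]
cv2.imwrite("pics/s3.png",cv2.resize(d,None,fx=3.8,fy=3.8,interpolation=cv2.INTER_CUBIC)); s=status.state();print(s["eef_pos"],s["ft_force"],s["wrist_torque"],s["orientation"])
```

```text
[ 0.58687006 -0.15194911  0.23672772] [-17.05271589   8.59072854  31.75876282] [ 2.86611849  5.77289099 -0.05578901] [ 2.23730296e-02  9.99747929e-01 -9.01832605e-04  1.64684279e-03]
```

View pics/s3.png

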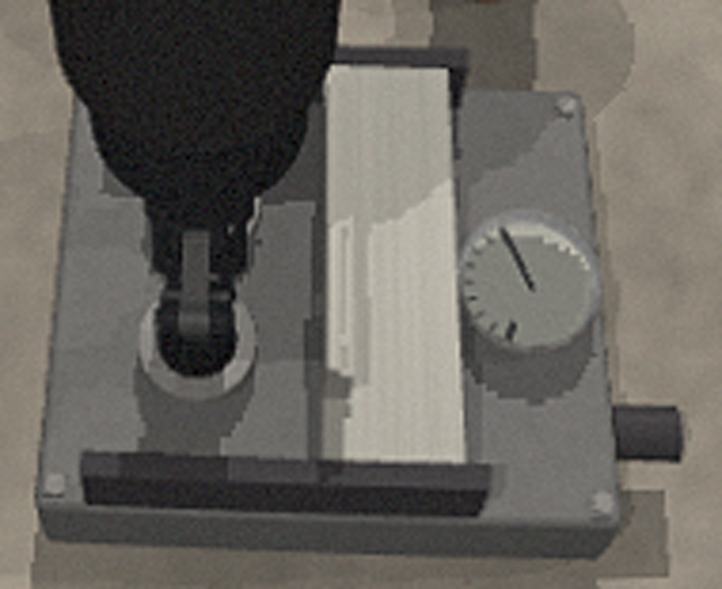

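Both buttons are down: the moment about the tool shows the load shared evenly between the fingertips. The cover is still open. Holding.

Emit:
carry_out(
  steps=[
    [[0,0,0],[0,0,0]],
    [[0,0,0],[0,0,0]],
    [[0,0,0],[0,0,0]],
    [[0,0,0],[0,0,0]],
    [[0,0,0],[0,0,0]],
    [[0,0,0],[0,0,0]],
    [[0,0,0],[0,0,0]],
    [[0,0,0],[0,0,0]],
    [[0,0,0],[0,0,0]],
    [[0,0,0],[0,0,0]],
    [[0,0,0],[0,0,0]],
    [[0,0,0],[0,0,0]],
  ],
)

```text
clock: 9.58
eef_pos: [0.5869, -0.1519, 0.2367]
orientation: [0.022, 1.0, -0.001, 0.002]
ft_force: [-17.1, 8.5, 31.6]
grip_width: 0.0469
grasp_force: 15.6
```

Emit:
carry_out(
  steps=[
    [[0,0,0],[0,0,0]],
    [[0,0,0],[0,0,0]],
    [[0,0,0],[0,0,0]],
    [[0,0,0],[0,0,0]],
    [[0,0,0],[0,0,0]],
    [[0,0,0],[0,0,0]],
    [[0,0,0],[0,0,0]],
    [[0,0,0],[0,0,0]],
    [[0,0,0],[0,0,0]],
    [[0,0,0],[0,0,0]],
    [[0,0,0],[0,0,0]],
    [[0,0,0],[0,0,0]],
  ],
)

```text
clock: 10.58
eef_pos: [0.5868, -0.152, 0.2367]
orientation: [0.022, 1.0, -0.001, 0.002]
ft_force: [-17.3, 7.8, 31.5]
grip_width: 0.0467
grasp_force: 15.6
```

Emit:
carry_out(
  steps=[
    [[0,0,0],[0,0,0]],
    [[0,0,0],[0,0,0]],
    [[0,0,0],[0,0,0]],
    [[0,0,0],[0,0,0]],
    [[0,0,0],[0,0,0]],
    [[0,0,0],[0,0,0]],
    [[0,0,0],[0,0,0]],
    [[0,0,0],[0,0,0]],
    [[0,0,0],[0,0,0]],
    [[0,0,0],[0,0,0]],
    [[0,0,0],[0,0,0]],
    [[0,0,0],[0,0,0]],
  ],
)

```text
clock: 11.58
eef_pos: [0.5869, -0.152, 0.2367]
orientation: [0.022, 1.0, -0.001, 0.002]
ft_force: [-16.7, 8.1, 31.2]
grip_width: 0.0469
grasp_force: 15.6
```

Emit:
carry_out(
  steps=[
    [[0,0,2],[0,0,0]],
    [[0,0,2],[0,0,0]],
    [[0,0,3],[0,0,0]],
    [[0,0,4],[0,0,0]],
    [[0,0,5],[0,0,0]],
    [[0,0,10],[0,0,0]],
    [[0,0,15],[0,0,0]],
    [[0,0,20],[0,0,0]],
    [[0,0,20],[0,0,0]],
    [[0,0,20],[0,0,0]],
    [[0,0,0],[0,0,0]],
    [[0,0,0],[0,0,0]],
  ],
)

```text
clock: 12.58
eef_pos: [0.5871, -0.1521, 0.3321]
orientation: [0.023, 1.0, 0.0, 0.001]
ft_force: [-0.5, -0.1, -0.2]
grip_width: 0.0468
grasp_force: 0.0
```

Emit:
carry_out(
  steps=[
    [[-20,0,5],[0,0,0]],
    [[-20,0,5],[0,0,0]],
    [[-20,0,0],[0,0,0]],
    [[-20,0,0],[0,0,0]],
    [[-20,0,0],[0,0,0]],
    [[0,0,0],[0,0,0]],
    [[0,0,0],[0,0,0]],
    [[0,0,0],[0,0,0]],
  ],
)

```text
clock: 13.25
eef_pos: [0.487, -0.152, 0.34]
orientation: [0.023, 1.0, 0.0, -0.0]
ft_force: [-0.3, 1.0, -0.3]
grip_width: 0.047
grasp_force: 0.0
```

Run:
```python
from rig import imaging,status
import cv2
d=imaging.snapshot("side")["image"][:,:,::-1][240:455,225:455]
cv2.imwrite("pics/s4.png",cv2.resize(d,None,fx=2.7,fy=2.7,interpolation=cv2.INTER_CUBIC)); s=status.state();print(s["eef_pos"],s["ft_force"])
```

```text
[ 0.48724075 -0.15199052  0.33997693] [ 0.35070389  0.35430053 -0.365254  ]
```

View pics/s4.png

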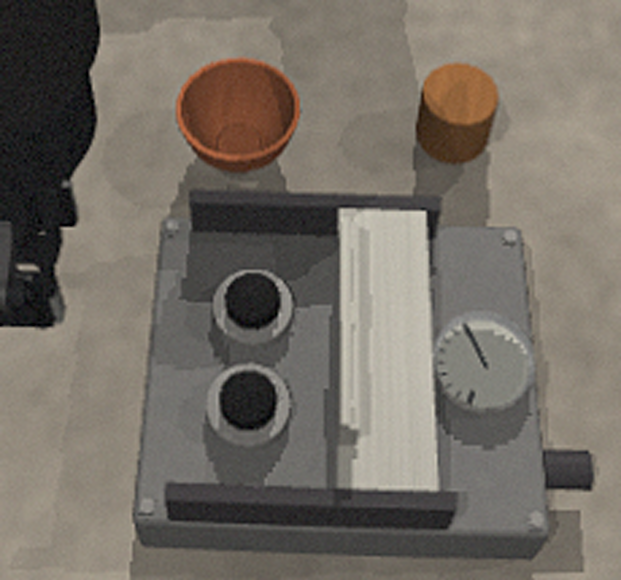

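Both buttons are up at about (252,300) and (248,400), the cover is open with its rear edge at x≈428–438, and the bowl and weight stand where they were. I'll check the cover's travel numerically before handing in.

Run:
```python
from h import *
S=pickle.load(open("side0.pkl","rb"));p=[.58600444,-.15196172,-.04836]
for q in(.07,.075): print(((proj(S,W(p,[[.026+q,.083,.085],[.026+q,-.083,.085]]))-[225,240])*2.7).round())
```

```text
[[417. 210.]
 [430. 491.]]
[[426. 211.]
 [440. 491.]]
```

The cover matches 75 mm of travel.

```bash
python3 -c "
from rig import workorder; print(workorder.close_job())"
```

```text
the job is handed in; nothing more can be done
None
```

The job is handed in: the cover is fully open at its stop, both buttons were held fully down together for about 4 s and are up again, and I touched nothing else. I saw no interlock signal that confirms the reset, and I did not look at the jar again after the first picture.

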